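# Make up two ingredient boxes for the cooking class

## Task

Make up the two ingredient boxes for the cooking class: for the mushroom soup put the mushroom, the brown onion and the brown stock jar in the blue box, and for the corn salad put the red onion and the yellow tin in the white box. Set each one down upright on the floor of its box, the way up it stands now, side by side and not dropped in. Leave the red tin, the garlic and the salt shaker standing where they are.

Things in the scene. Friction and masses are not known exactly. Their poses are not given: they have to be found in the camera images.
- blue_box: Blue plastic food box, the ingredient box for the mushroom soup. Loose, 0.35 kg, open at the top: 240 mm long (its own x) by 148 mm wide (its own y) by 45 mm high, walls and floor 4 mm thick, so 232 by 140 mm inside; a rim lip stands 5 mm further out at the top. Origin at the centre of its underside, z up, so its inner floor is at z = 0.004 in its own frame.
- white_box: White plastic food box of the same make, the ingredient box for the corn salad. Loose, 0.35 kg, open at the top: 240 mm long (its own x) by 148 mm wide (its own y) by 45 mm high, walls and floor 4 mm thick, so 232 by 140 mm inside; a rim lip stands 5 mm further out at the top. Origin at the centre of its underside, z up, so its inner floor is at z = 0.004 in its own frame.
- mushroom: Large mushroom lying on its rounded cap: pale brown cap, dark gills and a pale stem stub pointing up. Cap widest, 62 mm, at 25 mm height; cap 32 mm high, stem 18 mm thick up to 45 mm; flat spot 30 mm wide below; about 50 g. Origin at the centre of its underside, z up; round about z.
- brown_onion: Golden-brown onion standing on its root end, dry neck up: widest, 60 mm, at 26 mm height, 65 mm high with the neck (body 53 mm); flat spot 30 mm wide below; about 110 g. Origin at the centre of its underside, z up; round about z.
- red_onion: Dark purple-red onion of the same shape and size as the brown one: widest, 60 mm, at 26 mm height, 65 mm high; about 110 g. Origin at the centre of its underside, z up; round about z.
- stock_jar: Small brown glass jar of stock paste with a white paper label and black lid: body 52 mm in diameter up to 44 mm height, then a shoulder; lid 45 mm in diameter from 54 to 68 mm height; about 160 g. Origin at the centre of its underside, z up; round about z.
- yellow_tin: Steel food tin of sweetcorn with a yellow label and yellow lid: 54 mm in diameter, 62 mm high, about 170 g. Origin at the centre of its underside, z up; round about z.
- red_tin: Steel food tin of the same size with a red label and red lid (54 mm in diameter, 62 mm high, about 170 g); belongs to neither box and stays where it stands. Origin at the centre of its underside, z up; round about z.
- garlic: White garlic bulb, 48 mm wide and 52 mm high; belongs to neither box and stays where it stands. Origin at the centre of its underside, z up; round about z.
- salt_shaker: Glass salt shaker with a steel top, 42 mm in diameter at the foot and 68 mm high; belongs to neither box and stays where it stands. Origin at the centre of its underside, z up; round about z.
Not all that is in view belongs to the job. Leave any green or turquoise look-alike of the red_onion alone. Leave any turquoise look-alike of the mushroom alone.

How it is judged (in metres and radians):
At the end, for the whole second after the job is handed in: Mushroom, brown onion and stock jar in the blue box, red onion and yellow tin in the white: each upright (0.2 rad), underside within 8 mm of the box floor, released, at rest; boxes flat. Red tin, garlic and salt shaker upright within 20 mm of their starts (angle between each of blue_box, white_box's own z axis and vertical below 0.1 rad and linear speed of each of blue_box, mushroom, brown_onion, stock_jar, white_box, red_onion, yellow_tin below 0.02 m/s and x of mushroom in the frame of blue_box between -0.1 and 0.1 m and y of mushroom in the frame of blue_box between -0.056 and 0.056 m and z of each of mushroom, brown_onion, stock_jar in the frame of blue_box below 0.012 m and angle between each of mushroom, brown_onion, stock_jar, red_onion, yellow_tin, red_tin, garlic, salt_shaker's own z axis and vertical below 0.2 rad and angular speed of each of mushroom, brown_onion, stock_jar, red_onion, yellow_tin below 0.3 rad/s and x of brown_onion in the frame of blue_box between -0.1 and 0.1 m and y of brown_onion in the frame of blue_box between -0.056 and 0.056 m and x of stock_jar in the frame of blue_box between -0.1 and 0.1 m and y of stock_jar in the frame of blue_box between -0.056 and 0.056 m and x of red_onion in the frame of white_box between -0.1 and 0.1 m and y of red_onion in the frame of white_box between -0.056 and 0.056 m and z of each of red_onion, yellow_tin in the frame of white_box below 0.012 m and x of yellow_tin in the frame of white_box between -0.1 and 0.1 m and y of yellow_tin in the frame of white_box between -0.056 and 0.056 m and distance of each of red_tin, garlic, salt_shaker from where it was at the start of the episode below 0.02 m); the robot touches nothing.
It fails at once if a thing for the boxes is let go with its underside more than 30 mm above the table (dropped, thrown or left on a rim) ((height (world z) of mushroom above 0.03 m and contact force between the fingers and mushroom below 0.01 N) or (height (world z) of brown_onion above 0.03 m and contact force between the fingers and brown_onion below 0.01 N) or (height (world z) of stock_jar above 0.03 m and contact force between the fingers and stock_jar below 0.01 N) or (height (world z) of red_onion above 0.03 m and contact force between the fingers and red_onion below 0.01 N) or (height (world z) of yellow_tin above 0.03 m and contact force between the fingers and yellow_tin below 0.01 N)).
It fails at once if the red tin, the garlic or the salt shaker is pushed more than 20 mm from its place or tipped over (distance of any of red_tin, garlic, salt_shaker from where it was at the start of the episode above 0.02 m or angle between any of red_tin, garlic, salt_shaker's own z axis and vertical above 0.4 rad).
It also fails if it takes over 128 s, if anything falls off the work surface, if the arm or the gripper's body presses on something with over 40 N, if the wrist force passes 120 N, or if a joint passes its speed limit or range.

## Robot

A 6-joint arm with a two-finger parallel gripper is mounted at the origin on the work surface. World frame = base frame: x ahead of the robot, y to its left, z up, the work surface at z = 0. Lengths are in mm, angles in rad, forces in N, time in s.
With the tool pointing down it reaches from about 275 to 775 mm from the base axis. Payload 14.6 kg.
Tool frame: the origin (TCP) lies midway between the tips of the shut fingers; the grasp point (between the pads) lies 19 mm behind it; z points along the fingers, y is the line along which they close (so a half turn about z gives the same grasp; the last joint's range is limited). The gripper opens to 85 mm and grips with 20 to 120 N. Pads are 22 mm wide; open, the fingers measure 114 mm over their backs; the gripper's body (76 mm by 85 mm) begins 54 mm behind the grasp point. The pads swing forward as they close: fully open they stand 13 mm farther back than shut.
Start: joints at [-1.302, 0.263, -0.048, 1.259, 0, 1.415], TCP at [215.889, -478.561, 231.278] pointing down, gripper open.
Joint ranges: [-2.65, 2.65], [-0.89, 1.7], [-1.18, 1.37], [-2.13, 2.11], [-1.35, 1.29], [-3.14, 3.14]. Speed limits (rad/s): [1.89, 1.89, 2.57, 2.79, 3.14, 3.14].

## Interface

Orientations are given as a unit quaternion [w, x, y, z].
In Python, from bench import arm gives the robot as it stands.
- The arm moves only by the tool move_arm, never from a script. Its argument "targets" is a list of rows, each a list of 2 entries, a list of its own where there are three numbers: the shift along the tool's x, y, z in mm, then the turn about the tool's z in rad. A call has 1 to 5 rows; each row shifts and turns the commanded pose from where the row before left it, along the tool's axes as they then stand; what a row does not reach is not made up. A row lasts 1/12 s, in which the tool goes at most 41.7 mm and 7.16 degrees, less where a joint would pass 70% of its speed; a pose out of reach is approached as far as the arm can. A call with a gripper value outside its range is refused whole. "fingers" is the opening, from 0 (shut) to 1 (fully open), set as the call begins (left out, the last holds). The fingers move at their own pace and stop on an object; "grip_force" is the grip in N (left out, the last holds). Time passes only in rows, so rows that do not move let the fingers close. It gives the time, the measured TCP pose, the force, the opening and the grip force at its end, in the units of the state.
- arm.sense(): the state, without advancing time (a new reading comes with each control period).
- arm.camera(name): name is "scene" or "top" or "wrist"; returns a dict with "image" (480x640x3 uint8, red, green, blue), "fx", "fy", "cx", "cy" (pixels), "dist" ([k1, k2, p1, p2, k3] as OpenCV has them; the pictures are not rectified), "R" (3x3) and "t" (3): a world point X has camera coordinates R X + t. Camera axes: x right, y down, z forward; pixel columns grow to the right and rows downward; lengths in mm; the calibration is good to about 2 mm. A picture is of the moment at which its call begins. There is no depth.
- arm.sign_off(): hands the job in; it is judged then, once.
The state is a dict: "clock": time; "q": joint angles; "joint_velocities": joint speeds; "effort": joint torques, N m; "position": TCP position; "tool_rot": TCP orientation; "wrist_force": force on the tool from outside, world axes, zero at the start; "wrist_torque": the same for the moment, N m; "grip_width": opening from 0.0 (shut) to 1.0 (fully open); "gripper_force": force on a finger pad.
Only numpy, scipy, OpenCV 4.12 (cv2) and the standard library are available. Lean on these libraries where they do the work, as an engineer would, in place of code of your own. Each camera call takes 0.05 s, during which the arm holds its last target. There are 200 camera calls.

## Working session

There is one attempt and no reset: what is moved stays moved. The work goes in short steps, Python scripts to look and compute and a tool call to move; the robot and the scene stay as the last step left them, time stands still between calls to the robot, and variables do not carry over. Pictures are saved under pics/ and viewed, at most 14 in all, crops included, and the job is handed in when it is done.

Besides the shell and the picture viewer there is one more tool, called after "Request:" as name([rows], argument=value, ...), one row to a line, values as JSON. move_arm: Moves the arm, as the interface text tells. Its arguments: {"type":"object","properties":{"targets":{"type":"array","items":{"type":"array"}},"fingers":{"type":"number"},"grip_force":{"type":"number"}},"required":["targets"]}

```bash
mkdir -p pics; python3 - <<'E'
from bench import arm
import cv2,numpy as np
s=arm.sense(); print({k:np.round(v,3).tolist() for k,v in s.items()})
for n in ("scene","top"):
    c=arm.camera(n); cv2.imwrite(f"pics/{n}0.png",c["image"][:,:,::-1])
    print(n,[round(float(c[k]),1) for k in("fx","fy","cx","cy")],np.round(c["dist"],3),np.round(c["R"],3).tolist(),np.round(c["t"],1))
E
```

```text
{'clock': 0.0, 'q': [-1.302, 0.264, -0.049, 1.259, 0.0, 1.416], 'joint_velocities': [-0.001, -0.001, -0.0, -0.001, 0.001, 0.001], 'effort': [0.003, -63.761, 38.458, 0.013, 0.0, 0.0], 'position': [215.805, -478.284, 230.834], 'tool_rot': [-0.001, 0.978, 0.21, -0.0], 'wrist_force': [-0.201, 0.448, -0.271], 'wrist_torque': [0.08, 0.008, 0.027], 'gripper_force': 0.0, 'grip_width': 0.997}
scene [464.9, 464.9, 316.9, 245.8] [0.002 0.    0.    0.    0.   ] [[-0.763, 0.646, 0.02], [0.375, 0.469, -0.8], [-0.526, -0.603, -0.6]] [ 433.3 -199.6 1195.8]
top [440.5, 440.5, 318.9, 242.0] [-0.048  0.     0.     0.     0.   ] [[-0.005, -1.0, -0.029], [-0.994, 0.008, -0.107], [0.107, 0.028, -0.994]] [  5.5 574.7 781. ]
```

View pics/top0.png

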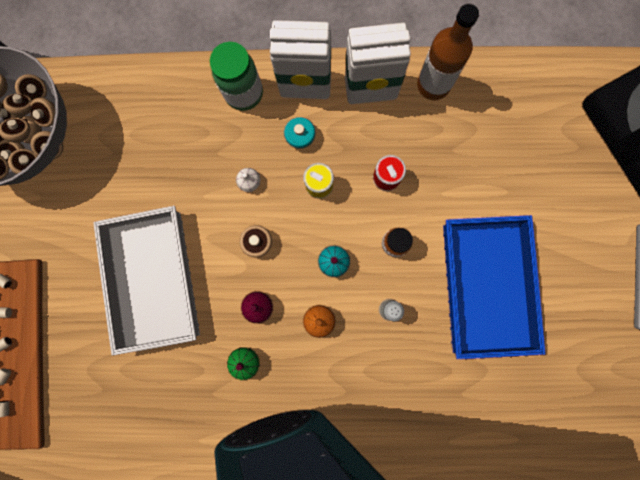

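View pics/scene0.png

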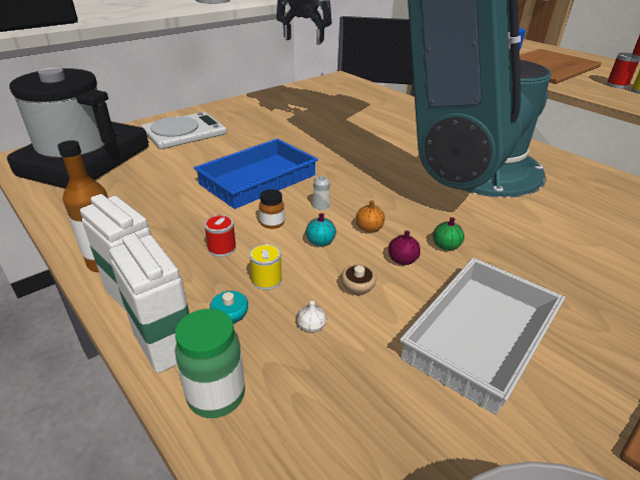

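The top view shows the white box at about (147,280), the blue box at (494,286), the mushroom at (256,240), the red onion at (257,307) and the brown onion at (319,321). The jar is at (398,241), the yellow tin at (318,179), the red tin at (389,172), the garlic at (247,180) and the salt at (392,311). The teal and green look-alikes stay where they are. The scene view shows the same things, with every lid and neck visible.

```bash
cat > h.py <<'E'
import cv2,numpy as np
from bench import arm
def K(c): return np.array([[c["fx"],0,c["cx"]],[0,c["fy"],c["cy"]],[0,0,1.]])
def und(c,p): return cv2.undistortPoints(np.array(p,float).reshape(-1,1,2),K(c),np.array(c["dist"],float)).reshape(-1,2)
def P(c): return np.hstack([np.array(c["R"]),np.array(c["t"],float).reshape(3,1)])
def tri(c1,p1,c2,p2):
    X=cv2.triangulatePoints(P(c1),P(c2),und(c1,p1).T,und(c2,p2).T); return (X[:3]/X[3]).T
def plane(c,p,z):
    R=np.array(c["R"]);o=-R.T@np.array(c["t"],float)
    d=np.c_[und(c,p),np.ones(len(und(c,p)))]@R
    return o+d*((z-o[2])/d[:,2])[:,None]
def proj(c,X): return cv2.projectPoints(np.array(X,float).reshape(-1,3),cv2.Rodrigues(np.array(c["R"],float))[0],np.array(c["t"],float),K(c),np.array(c["dist"],float))[0].reshape(-1,2)
def hsv(c): return cv2.cvtColor(np.ascontiguousarray(c["image"]),cv2.COLOR_RGB2HSV)
def big(m):
    cs,_=cv2.findContours(m.astype(np.uint8),cv2.RETR_EXTERNAL,cv2.CHAIN_APPROX_NONE); return max(cs,key=cv2.contourArea)
E
cat > m.py <<'E'
from h import *
T=arm.camera("top");S=arm.camera("scene")
names=["mushroom","brown","red","jar","ytin","rtin"]
tp=[(256,240),(319,321),(257,307),(398,241),(318,179),(389,172)]
sp=[(359,278),(371,217),(405,247),(271,208),(265,266),(220,234)]
rows=[]
for c,pp in((T,tp),(S,sp)):
    rows.append(np.hstack([cv2.resize(c["image"][y-22:y+22,x-22:x+22],(132,132),interpolation=cv2.INTER_NEAREST) for x,y in pp]))
im=np.vstack(rows)
for k in range(6):
  for r in (0,1):
    for g in range(2,44,10): cv2.line(im,(k*132+g*3,r*132),(k*132+g*3,r*132+4),(255,255,255),1); cv2.line(im,(k*132,r*132+g*3),(k*132+4,r*132+g*3),(255,255,255),1)
cv2.imwrite("pics/mos.png",im[:,:,::-1])
h=hsv(T)
mb=(h[...,0]>105)&(h[...,0]<125)&(h[...,1]>150)&(h[...,2]>60); mb[:,:420]=0
mw=(h[...,1]<45)&(h[...,2]>70); mw[:195]=0; mw[370:]=0; mw[:,:85]=0; mw[:,205:]=0
for n,m in(("blue",mb),("white",mw)):
    r=big(m); ap=cv2.boxPoints(cv2.minAreaRect(r)); print(n,np.round(ap,1).tolist())
    w=plane(T,ap,45); print(np.round(w[:,:2]).tolist(),"c",np.round(w.mean(0)),"sides",np.round(np.linalg.norm(np.roll(w,-1,0)-w,axis=1)), "ang",[round(float(np.degrees(np.arctan2(*(w[i+1]-w[i])[[1,0]]))),1) for i in(0,1)])
E
python3 m.py
```

```text
blue [[442.79998779296875, 220.3000030517578], [534.0999755859375, 213.5], [544.5999755859375, 353.3999938964844], [453.29998779296875, 360.29998779296875]]
[[611.0, -224.0], [622.0, -391.0], [372.0, -396.0], [362.0, -234.0]] c [ 492. -311.   45.] sides [167. 250. 162. 249.] ang [-86.1, -178.7]
white [[90.0999984741211, 219.10000610351562], [175.0, 205.6999969482422], [196.39999389648438, 341.29998779296875], [111.5, 354.70001220703125]]
[[620.0, 430.0], [643.0, 268.0], [396.0, 222.0], [371.0, 378.0]] c [507. 325.  45.] sides [164. 251. 158. 254.] ang [-81.8, -169.4]
```

View pics/mos.png

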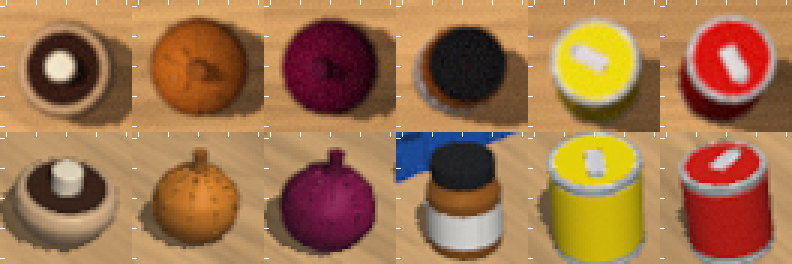

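The crops show the stem, the onion bodies and the lids clearly in both views. I'll triangulate the feature centres and check their heights.

```bash
cat > t.py <<'E'
from h import *
T=arm.camera("top");S=arm.camera("scene")
d={"mushroom z45":((253.7,240.3),(359.3,266.5)),"brown z26":((319,321.3),(370.7,219.3)),"red z26":((257,307.3),(404.7,249.7)),
"jar z68":((400.7,240.3),(271.3,193.3)),"ytin z62":((318,177.3),(266,253)),"rtin z62":((389,170),(220,221.3)),"salt68":((392,311),(321,181)),"garl":((247,179),(311,308))}
for n,(a,b) in d.items():
    X=tri(T,[a],S,[b])[0]; z=float("".join(ch for ch in n if ch.isdigit()) or 25)
    print(n,np.round(X,1),"top@z",np.round(plane(T,[a],z)[0],1),"scene@z",np.round(plane(S,[b],z)[0],1))
h=hsv(S)
mb=(h[...,0]>105)&(h[...,0]<125)&(h[...,1]>120)&(h[...,2]>40); mb[:130]=0; mb[:,:180]=0;mb[:,340:]=0;mb[215:]=0
mw=(h[...,1]<45)&(h[...,2]>70);mw[:250]=0;mw[415:]=0;mw[:,:395]=0;mw[:,575:]=0
for n,m in(("b",mb),("w",mw)):
    c=cv2.approxPolyDP(cv2.convexHull(big(m)),5,True)[:,0]; print(n,c.tolist(),np.round(plane(S,c,45)[:,:2]).tolist())
o=-np.array(T["R"]).T@T["t"];print(o)
E
python3 t.py
```

```text
mushroom z45 [576.7 120.1  47.2] top@z [577.3 120.1  45. ] scene@z [574.2 118.6  45. ]
brown z26 [428.6   3.7  21.7] top@z [430.    2.4  26. ] scene@z [432.4   8.9  26. ]
red z26 [454.5 117.8  23.4] top@z [455.6 116.2  26. ] scene@z [456.  120.8  26. ]
jar z68 [ 571.7 -141.9   68.3] top@z [ 572.6 -142.7   68. ] scene@z [ 570.8 -141.4   68. ]
ytin z62 [688.    3.   59.8] top@z [688.7   1.9  62. ] scene@z [688.7   6.6  62. ]
rtin z62 [ 700.2 -125.6   62.4] top@z [ 700.7 -126.    62. ] scene@z [ 699.6 -125.7   62. ]
salt68 [ 450.2 -126.2   61.5] top@z [ 450.  -124.8   68. ] scene@z [ 458.5 -117.9   68. ]
garl [694.8 135.7  34.1] top@z [696.8 137.9  25. ] scene@z [689.3 128.3  25. ]
b [[317, 159], [313, 175], [235, 208], [200, 184], [194, 168], [275, 139]] [[368.0, -237.0], [427.0, -181.0], [640.0, -172.0], [647.0, -301.0], [621.0, -376.0], [380.0, -392.0]]
w [[472, 258], [564, 296], [495, 414], [401, 358], [400, 338]] [[402.0, 227.0], [370.0, 378.0], [644.0, 428.0], [668.0, 296.0], [642.0, 271.0]]
[487.91632807 -20.91093654 837.76124368]
```

The measured heights agree with the text: mushroom 47, onion centres 22–23, jar 68 and tins 60–62. The box centres are about (493,-313) for the blue and (508,326) for the white, which is yawed about 11°. Next I align the tool with the world axes.

Request:
move_arm([
  [[0,0,20],0.106],
  [[0,0,20],0.106],
  [[0,0,20],0.106],
  [[0,0,20],0.104],
  [[0,0,0],0],
], fingers=1, grip_force=35)

```text
clock: 0.72
position: [215.4, -476.9, 148.2]
tool_rot: [-0.002, 1.0, -0.002, -0.001]
wrist_force: [0.6, 0.4, -0.6]
grip_width: 1.001
gripper_force: 0.0
```

Request:
move_arm([
  [[29,-28,0],0],
  [[29,-28,0],0],
  [[29,-28,0],0],
  [[29,-28,0],0],
  [[29,-28,0],0],
])

```text
clock: 1.13
position: [361.8, -337.2, 152.5]
tool_rot: [0.0, 1.0, 0.003, 0.0]
wrist_force: [0.8, -1.0, 0.9]
grip_width: 0.998
gripper_force: 0.0
```

Request:
move_arm([
  [[29,-28,0],0],
  [[29,-28,0],0],
  [[29,-28,0],0],
  [[29,-28,0],0],
  [[29,-28,0],0],
])

```text
clock: 1.55
position: [506.9, -196.4, 152.6]
tool_rot: [0.0, 1.0, 0.003, 0.001]
wrist_force: [1.8, -1.0, 0.7]
grip_width: 1.004
gripper_force: 0.0
```

Request:
move_arm([
  [[29,-28,0],0],
  [[29,-28,0],0],
  [[5,0,0],0],
  [[0,0,0],0],
  [[0,0,0],0],
])

```text
clock: 1.97
position: [568.2, -142.1, 151.8]
tool_rot: [0.0, 1.0, 0.002, -0.0]
wrist_force: [-0.3, -0.1, 0.5]
grip_width: 1.002
gripper_force: 0.0
```

```bash
python3 - <<'E'
from h import *
c=arm.camera("wrist"); cv2.imwrite("pics/w1.png",c["image"][:,:,::-1])
print("jar lid proj",proj(c,[[572,-142,68],[455.5,117.5,26],[450,-125,68]]).round(1).tolist())
E
```

```text
jar lid proj [[320.9, 244.8], [36.7, 351.4], [299.1, 388.7]]
```

View pics/w1.png

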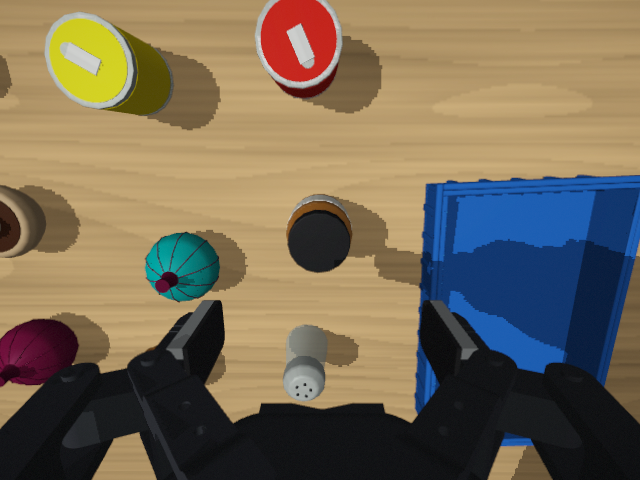

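The wrist view shows the jar lid at (319,241) against a predicted (321,245), so it agrees to about 2 mm. Descending.

Request:
move_arm([
  [[5,0,36],0],
  [[0,0,36],0],
  [[0,0,36],0],
  [[0,0,30],0],
  [[0,0,9],0],
])

```text
clock: 2.43
position: [570.2, -142.4, 0.9]
tool_rot: [-0.001, 1.0, 0.0, -0.002]
wrist_force: [-1.0, -0.3, -0.5]
grip_width: 0.999
gripper_force: 0.0
```

Request:
move_arm([
  [[0,0,0],0],
  [[0,0,0],0],
  [[0,0,0],0],
  [[0,0,0],0],
  [[0,0,0],0],
], fingers=0)

```text
clock: 2.85
position: [574.3, -142.7, 6.6]
tool_rot: [0.001, 1.0, 0.001, 0.001]
wrist_force: [-3.1, -2.4, 6.8]
grip_width: 0.601
gripper_force: 36.5
```

Request:
move_arm([
  [[0,0,0],0],
  [[0,0,0],0],
  [[0,0,0],0],
  [[0,0,0],0],
  [[0,0,0],0],
])

```text
clock: 3.27
position: [574.3, -142.7, 6.6]
tool_rot: [0.001, 1.0, 0.001, 0.001]
wrist_force: [-2.2, -1.3, 6.3]
grip_width: 0.598
gripper_force: 36.4
```

Request:
move_arm([
  [[0,0,-15],0],
  [[0,0,-35],0],
  [[0,0,-35],0],
  [[0,0,-30],0],
  [[0,0,0],0],
])

```text
clock: 3.68
position: [576.1, -143.0, 126.8]
tool_rot: [0.002, 1.0, 0.001, 0.005]
wrist_force: [1.1, 0.1, -0.0]
grip_width: 0.597
gripper_force: 37.3
```

Request:
move_arm([
  [[-15,34,0],0],
  [[-17,34,0],0],
  [[-17,34,0],0],
  [[-17,34,0],0],
  [[-15,34,0],0],
])

```text
clock: 4.1
position: [491.6, -313.7, 120.6]
tool_rot: [0.001, 1.0, 0.001, 0.001]
wrist_force: [1.3, -1.1, -1.5]
grip_width: 0.595
gripper_force: 37.2
```

Request:
move_arm([
  [[0,0,0],0],
  [[0,0,0],0],
  [[0,0,0],0],
])

```text
clock: 4.35
position: [492.7, -312.1, 120.0]
tool_rot: [0.0, 1.0, 0.001, 0.0]
wrist_force: [0.3, -0.0, -2.0]
grip_width: 0.599
gripper_force: 37.3
```

```bash
python3 - <<'E'
from h import *
c=arm.camera("wrist"); cv2.imwrite("pics/w2.png",c["image"][:,:,::-1])
print(np.round(arm.sense()["wrist_force"],1))
E
```

```text
[ 0.2 -0.9 -1.4]
```

View pics/w2.png

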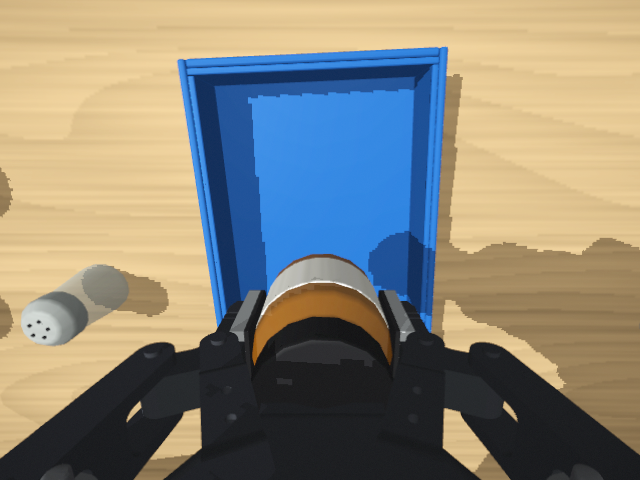

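The jar is held with its label up, and the far rim corners of the blue box are at (181,61) and (446,48). I'll check the box position from these.

```bash
python3 - <<'E'
from h import *
c=arm.camera("wrist"); T=arm.camera("top")
p=[(181,61),(446,48)]
print(plane(c,p,45).round(1).tolist())
print("tri with top",tri(c,p,T,[(444,219),(532.5,215)]).round(1).tolist())
print(arm.sense()["position"])
E
```

```text
[[610.6, -230.2, 45.0], [617.9, -382.9, 45.0]]
tri with top [[613.2, -227.6, 37.4], [614.2, -376.7, 66.1]]
[ 493.10628243 -311.12693826  119.64148488]
```

Request:
move_arm([
  [[0,0,35],0],
  [[0,0,35],0],
  [[0,0,23],0],
  [[0,0,10],0],
  [[0,0,0],0],
])

```text
clock: 4.92
position: [492.0, -310.6, 14.6]
tool_rot: [-0.001, 1.0, 0.001, -0.001]
wrist_force: [-0.3, 0.4, -1.6]
grip_width: 0.601
gripper_force: 37.3
```

Request:
move_arm([
  [[0,0,2],0],
  [[0,0,2],0],
  [[0,0,0],0],
  [[0,0,0],0],
])

```text
clock: 5.25
position: [493.1, -312.4, 13.3]
tool_rot: [0.001, 1.0, 0.001, 0.001]
wrist_force: [0.8, -0.4, -0.9]
grip_width: 0.597
gripper_force: 37.3
```

Request:
move_arm([
  [[0,0,1],0],
  [[0,0,1],0],
  [[0,0,1],0],
  [[0,0,0],0],
  [[0,0,0],0],
])

```text
clock: 5.67
position: [492.8, -312.3, 10.6]
tool_rot: [0.0, 1.0, 0.001, 0.001]
wrist_force: [-4.7, 3.3, 17.8]
grip_width: 0.594
gripper_force: 39.0
```

Request:
move_arm([
  [[0,0,-1],0],
  [[0,0,0],0],
  [[0,0,0],0],
  [[0,0,0],0],
  [[0,0,0],0],
], fingers=0.9)

```text
clock: 6.08
position: [492.6, -312.0, 10.2]
tool_rot: [-0.0, 1.0, 0.001, -0.0]
wrist_force: [-0.4, 0.1, 0.7]
grip_width: 0.9
gripper_force: 0.0
```

Request:
move_arm([
  [[0,0,-25],0],
  [[0,0,-35],0],
  [[0,0,-40],0],
  [[0,0,-30],0],
  [[0,0,0],0],
])

```text
clock: 6.5
position: [494.5, -313.6, 146.1]
tool_rot: [0.003, 1.0, 0.001, 0.003]
wrist_force: [0.4, -0.7, -0.3]
grip_width: 0.898
gripper_force: 0.0
```

Request:
move_arm([
  [[8,-39,0],0],
  [[8,-39,0],0],
  [[8,-39,0],0],
  [[8,-39,0],0],
  [[8,-39,0],0],
], fingers=1)

```text
clock: 6.92
position: [532.2, -115.3, 140.2]
tool_rot: [-0.0, 1.0, 0.001, -0.0]
wrist_force: [0.3, -0.1, -0.1]
grip_width: 1.003
gripper_force: 0.0
```

Request:
move_arm([
  [[8,-39,0],0],
  [[8,-39,0],0],
  [[8,-39,0],0],
  [[8,-39,0],0],
  [[8,-39,0],0],
])

```text
clock: 7.33
position: [571.9, 80.1, 140.2]
tool_rot: [0.0, 1.0, 0.001, 0.0]
wrist_force: [0.2, -0.2, 0.6]
grip_width: 0.996
gripper_force: 0.0
```

Request:
move_arm([
  [[4,-39,0],0],
  [[0,-4,0],0],
  [[0,0,0],0],
  [[0,0,0],0],
  [[0,0,0],0],
])

```text
clock: 7.75
position: [576.1, 101.8, 140.3]
tool_rot: [-0.007, 1.0, 0.015, -0.0]
wrist_force: [-0.6, 0.1, 0.3]
grip_width: 1.0
gripper_force: 0.0
```

```bash
python3 - <<'E'
from h import *
c=arm.camera("wrist"); cv2.imwrite("pics/w3.png",c["image"][:,:,::-1])
print(np.round(arm.sense()["position"],1),"mush,redon,ytin proj",proj(c,[[576.5,120,45],[455.5,117.5,26],[688,3,61]]).round(1).tolist())
E
```

```text
[576.1 101.7 140.3] mush,redon,ytin proj [[298.2, 243.7], [301.2, 366.1], [494.4, 79.1]]
```

View pics/w3.png

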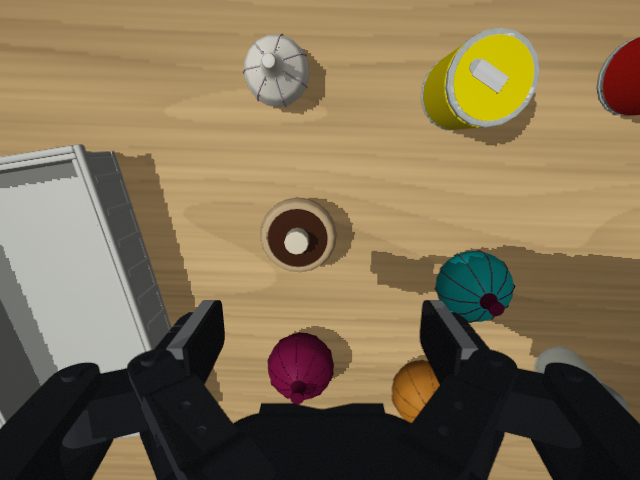

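The wrist view matches the predictions within 2 mm: stem at (296,241), yellow lid at (494,78). The last row stopped short because joint 6 is near its limit (about q1+180°). I'll turn the wrist half round, which gives the same grasp.

Request:
move_arm([
  [[0,0,0],-0.12],
  [[0,0,0],-0.12],
  [[0,0,0],-0.12],
  [[0,0,0],-0.12],
  [[0,0,0],-0.12],
])

```text
clock: 8.22
position: [576.2, 101.7, 140.4]
tool_rot: [-0.007, 0.95, 0.313, 0.002]
wrist_force: [0.1, 0.5, -0.3]
grip_width: 1.001
gripper_force: 0.0
```

Request:
move_arm([
  [[0,0,0],-0.12],
  [[0,0,0],-0.12],
  [[0,0,0],-0.12],
  [[0,0,0],-0.12],
  [[0,0,0],-0.12],
])

```text
clock: 8.63
position: [576.2, 101.7, 140.4]
tool_rot: [-0.006, 0.815, 0.579, 0.004]
wrist_force: [-0.6, 0.9, 0.4]
grip_width: 1.0
gripper_force: 0.0
```

Request:
move_arm([
  [[0,0,0],-0.12],
  [[0,0,0],-0.12],
  [[0,0,0],-0.12],
  [[0,0,0],-0.12],
  [[0,0,0],-0.12],
])

```text
clock: 9.05
position: [576.2, 101.7, 140.4]
tool_rot: [-0.004, 0.607, 0.794, 0.005]
wrist_force: [-0.3, 0.4, 0.4]
grip_width: 1.0
gripper_force: 0.0
```

Request:
move_arm([
  [[0,0,0],-0.12],
  [[0,0,0],-0.12],
  [[0,0,0],-0.12],
  [[0,0,0],-0.12],
  [[0,0,0],-0.12],
])

```text
clock: 9.47
position: [576.2, 101.7, 140.4]
tool_rot: [-0.003, 0.346, 0.938, 0.006]
wrist_force: [-0.1, -0.8, -0.1]
grip_width: 0.999
gripper_force: 0.0
```

Request:
move_arm([
  [[0,0,0],-0.12],
  [[0,0,0],-0.12],
  [[0,0,0],-0.12],
  [[0,0,0],-0.12],
  [[0,0,0],-0.12],
])

```text
clock: 9.88
position: [576.2, 101.7, 140.4]
tool_rot: [-0.001, 0.053, 0.999, 0.007]
wrist_force: [0.3, -0.1, 0.9]
grip_width: 0.995
gripper_force: 0.0
```

```bash
python3 - <<'E'
from h import *
s=arm.sense(); print(np.round(s["position"],1),np.round(s["tool_rot"],4),np.round(s["q"],3))
E
```

```text
[576.2 101.7 140.4] [-6.000e-04  5.290e-02  9.986e-01  6.800e-03] [ 0.029  0.404 -0.085  1.082  0.014  0.135]
```

```bash
cat > g.py <<'E'
import sys
from h import *
from scipy.spatial.transform import Rotation as Ro
s=arm.sense();w,x,y,z=s["tool_rot"];R=Ro.from_quat([x,y,z,w]);p=np.array(s["position"])
a=[float(v) for v in sys.argv[1:]]
for i in range(0,len(a),3):
    t=np.array(a[i:i+3]); print(t,"tool shift",R.inv().apply(t-p).round(1)); p=t
E
echo ok
```

```text
ok
```

Request:
move_arm([
  [[0,0,0],-0.106],
  [[0,18,0],0],
  [[0,0,0],0],
  [[0,0,0],0],
])

```text
clock: 10.22
position: [576.3, 120.3, 140.6]
tool_rot: [-0.0, 0.002, 1.0, 0.007]
wrist_force: [0.4, -0.1, -0.2]
grip_width: 1.003
gripper_force: 0.0
```

```bash
python3 g.py 577 120.5 2; python3 -c "
from bench import arm;print(arm.sense())"|cut -c1-400
```

```text
[577.  120.5   2. ] tool shift [ -0.8  -1.7 138.6]
{'clock': 10.2167, 'q': array([ 0.06077716,  0.40979018, -0.07531267,  1.0853601 ,  0.01360727,
        0.06571744]), 'joint_velocities': array([-0.01127713, -0.00175579, -0.00230782,  0.00176917, -0.00250369,
       -0.00615561]), 'effort': array([ 1.39403287e+00, -7.53754807e+01,  3.68809891e+01,  2.45719386e-02,
        1.52522223e-01,  1.00955344e-01]), 'position': array([576.26535599, 120.30910618, 140.64055497]), 'tool_rot': array([-2.63671764e-04,  2.46894344e-03,  9.99973794e-01,  6.80051568e-03]), 'wrist_force': array([ 0.44038288, -0.12212304, -0.15078479]), 'wrist_torque': array([-0.00816394,  0.02923767, -0.0675322 ]), 'gripper_force': 0.0, 'grip_width': 1.0031168313999417}
```

Request:
move_arm([
  [[0,-1,36],0],
  [[0,-1,36],0],
  [[0,0,36],0],
  [[0,0,22],0],
  [[0,0,6],0],
])

```text
clock: 10.63
position: [574.1, 119.5, 1.2]
tool_rot: [-0.003, 0.003, 1.0, 0.007]
wrist_force: [-0.7, -0.2, 0.3]
grip_width: 1.001
gripper_force: 0.0
```

Request:
move_arm([
  [[0,0,0],0],
  [[0,0,0],0],
  [[0,0,0],0],
  [[0,0,0],0],
  [[0,0,0],0],
], fingers=0, grip_force=25)

```text
clock: 11.05
position: [577.4, 120.6, 6.3]
tool_rot: [0.001, 0.002, 1.0, 0.007]
wrist_force: [-0.8, -1.4, 8.1]
grip_width: 0.688
gripper_force: 27.8
```

Request:
move_arm([
  [[0,0,0],0],
  [[0,0,-10],0],
  [[0,0,-35],0],
  [[0,0,-35],0],
  [[0,0,-35],0],
])

```text
clock: 11.47
position: [575.9, 119.1, 122.2]
tool_rot: [-0.0, 0.002, 1.0, 0.007]
wrist_force: [0.5, -0.1, -0.5]
grip_width: 0.689
gripper_force: 27.6
```

Request:
move_arm([
  [[0,0,0],0],
  [[0,0,0],0],
])

```text
clock: 11.63
position: [577.5, 119.2, 122.4]
tool_rot: [0.002, 0.002, 1.0, 0.007]
wrist_force: [-0.1, 0.5, -0.7]
grip_width: 0.692
gripper_force: 27.6
```

```bash
python3 g.py 561 -309 130; python3 - <<'E'
from h import *
c=arm.camera("wrist"); cv2.imwrite("pics/w4.png",c["image"][:,:,::-1])
E
```

```text
[ 561. -309.  130.] tool shift [  14.8 -428.1  -13.7]
```

View pics/w4.png

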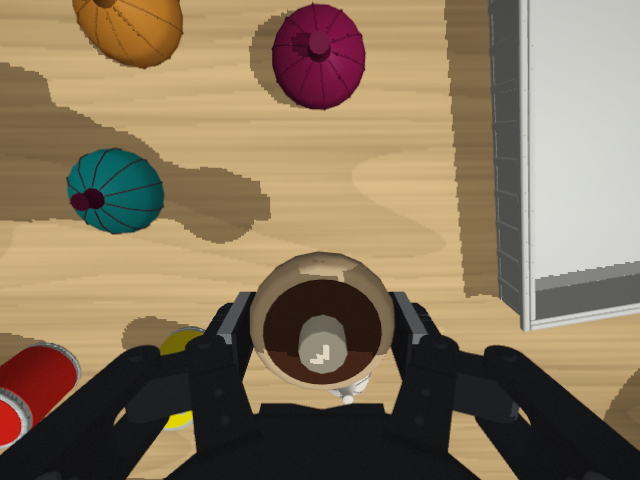

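The mushroom is held level with its stem up. Carrying it to the far end of the blue box.

Request:
move_arm([
  [[1,-39,-1],0],
  [[1,-39,-1],0],
  [[1,-39,-1],0],
  [[1,-39,-1],0],
  [[1,-39,-1],0],
])

```text
clock: 12.1
position: [569.4, -77.4, 120.9]
tool_rot: [-0.001, 0.002, 1.0, 0.007]
wrist_force: [2.2, 0.1, 0.1]
grip_width: 0.691
gripper_force: 27.7
```

Request:
move_arm([
  [[1,-39,-1],0],
  [[1,-39,-1],0],
  [[1,-39,-1],0],
  [[1,-39,-1],0],
  [[1,-39,-1],0],
])

```text
clock: 12.52
position: [563.6, -272.5, 123.1]
tool_rot: [-0.001, 0.002, 1.0, 0.008]
wrist_force: [1.5, 0.9, -0.1]
grip_width: 0.69
gripper_force: 27.7
```

Request:
move_arm([
  [[5,-38,-3],0],
  [[0,0,0],0],
  [[0,0,0],0],
])

```text
clock: 12.77
position: [558.6, -310.5, 125.2]
tool_rot: [-0.001, 0.003, 1.0, 0.008]
wrist_force: [-0.6, 0.8, -0.1]
grip_width: 0.688
gripper_force: 27.7
```

```bash
python3 g.py 561 -309 16; python3 - <<'E'
from h import *
c=arm.camera("wrist"); cv2.imwrite("pics/w5.png",c["image"][:,:,::-1])
E
```

```text
[ 561. -309.   16.] tool shift [-2.700e+00 -1.000e-01  1.092e+02]
```

View pics/w5.png

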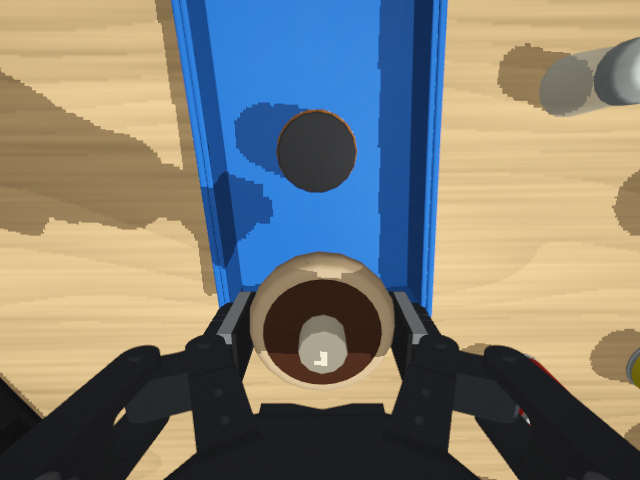

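The jar stands upright in the middle, with its lid at (317,151), and the mushroom is above free floor. Lowering.

Request:
move_arm([
  [[-2,0,36],0],
  [[0,0,36],0],
  [[0,0,28],0],
  [[0,0,8],0],
  [[0,0,0],0],
])

```text
clock: 13.23
position: [560.4, -305.4, 16.8]
tool_rot: [-0.002, 0.001, 1.0, 0.008]
wrist_force: [-0.1, -0.5, -0.4]
grip_width: 0.685
gripper_force: 27.7
```

Request:
move_arm([
  [[0,0,2],0],
  [[0,0,0],0],
  [[0,0,0],0],
  [[0,0,0],0],
])

```text
clock: 13.57
position: [562.1, -307.8, 18.0]
tool_rot: [0.0, 0.002, 1.0, 0.006]
wrist_force: [0.2, -0.4, -0.0]
grip_width: 0.69
gripper_force: 27.7
```

Request:
move_arm([
  [[0,0,1],0],
  [[0,0,0],0],
  [[0,0,0],0],
])

```text
clock: 13.82
position: [561.5, -307.5, 15.9]
tool_rot: [-0.0, 0.002, 1.0, 0.007]
wrist_force: [-0.9, -0.8, -0.5]
grip_width: 0.689
gripper_force: 27.7
```

Request:
move_arm([
  [[0,0,2],0],
  [[0,0,0],0],
  [[0,0,0],0],
])

```text
clock: 14.07
position: [561.4, -307.4, 13.5]
tool_rot: [-0.0, 0.002, 1.0, 0.007]
wrist_force: [1.2, -0.2, -0.6]
grip_width: 0.692
gripper_force: 27.7
```

Request:
move_arm([
  [[0,0,2],0],
  [[0,0,0],0],
  [[0,0,0],0],
])

```text
clock: 14.32
position: [561.4, -307.3, 11.5]
tool_rot: [-0.0, 0.002, 1.0, 0.007]
wrist_force: [0.3, -0.8, -0.6]
grip_width: 0.686
gripper_force: 27.7
```

Request:
move_arm([
  [[0,0,1],0],
  [[0,0,0],0],
  [[0,0,0],0],
])

```text
clock: 14.57
position: [561.4, -307.4, 10.7]
tool_rot: [-0.0, 0.002, 1.0, 0.007]
wrist_force: [0.3, 0.2, -0.9]
grip_width: 0.687
gripper_force: 27.7
```

Request:
move_arm([
  [[0,0,1],0],
  [[0,0,0],0],
  [[0,0,0],0],
])

```text
clock: 14.82
position: [561.6, -307.5, 10.3]
tool_rot: [-0.0, 0.002, 1.0, 0.007]
wrist_force: [-3.2, 0.9, 8.2]
grip_width: 0.688
gripper_force: 28.4
```

Request:
move_arm([
  [[0,0,1],0],
  [[0,0,0],0],
  [[0,0,0],0],
])

```text
clock: 15.07
position: [561.7, -307.5, 10.2]
tool_rot: [0.0, 0.002, 1.0, 0.006]
wrist_force: [-5.4, 3.0, 20.2]
grip_width: 0.69
gripper_force: 29.5
```

Request:
move_arm([
  [[0,0,-1],0],
  [[0,0,0],0],
  [[0,0,0],0],
  [[0,0,0],0],
  [[0,0,0],0],
], fingers=0.93)

```text
clock: 15.48
position: [561.5, -307.4, 9.5]
tool_rot: [-0.0, 0.002, 1.0, 0.007]
wrist_force: [-0.3, 0.1, -0.6]
grip_width: 0.931
gripper_force: 0.0
```

Request:
move_arm([
  [[0,0,-25],0],
  [[0,0,-35],0],
  [[0,0,-40],0],
  [[0,0,-30],0],
  [[0,0,0],0],
])

```text
clock: 15.9
position: [563.6, -310.7, 145.9]
tool_rot: [0.003, 0.002, 1.0, 0.004]
wrist_force: [0.0, -0.1, 0.0]
grip_width: 0.933
gripper_force: 0.0
```

```bash
python3 g.py 430.5 4 135 430.5 4 4
```

```text
[430.5   4.  135. ] tool shift [134.4 314.   12.8]
[430.5   4.    4. ] tool shift [  0.8  -1.1 131. ]
```

Request:
move_arm([
  [[15,35,0],0],
  [[15,35,0],0],
  [[15,35,0],0],
  [[15,35,0],0],
  [[15,35,0],0],
], fingers=1)

```text
clock: 16.32
position: [486.2, -132.4, 141.9]
tool_rot: [-0.0, 0.002, 1.0, 0.007]
wrist_force: [0.8, 0.6, 0.8]
grip_width: 0.994
gripper_force: 0.0
```

Request:
move_arm([
  [[15,35,0],0],
  [[15,35,0],0],
  [[15,35,0],0],
  [[15,35,0],0],
])

```text
clock: 16.65
position: [426.8, 7.7, 144.1]
tool_rot: [-0.0, 0.002, 1.0, 0.007]
wrist_force: [0.2, -0.2, 0.1]
grip_width: 1.001
gripper_force: 0.0
```

Request:
move_arm([
  [[0,0,0],0],
  [[0,0,0],0],
  [[0,0,0],0],
])

```text
clock: 16.9
position: [428.2, 6.3, 144.2]
tool_rot: [-0.0, 0.002, 1.0, 0.007]
wrist_force: [0.4, -1.5, 0.9]
grip_width: 1.001
gripper_force: 0.0
```

```bash
python3 g.py 430.5 4 4; python3 - <<'E'
from h import *
c=arm.camera("wrist"); cv2.imwrite("pics/w6.png",c["image"][:,:,::-1])
print(proj(c,[[430,4,26]]).round(1))
h=hsv(c); m=(h[...,0]>8)&(h[...,0]<20)&(h[...,1]>185)&(h[...,2]>60)
k=big(m); print(cv2.minEnclosingCircle(k), cv2.boundingRect(k)); 
E
```

```text
[430.5   4.    4. ] tool shift [ -2.4  -4.2 140.1]
[[317.4 238.5]]
((317.4285583496094, 236.5), 36.43407440185547) (282, 201, 72, 72)
```

Request:
move_arm([
  [[-1,-4,36],0],
  [[0,0,36],0],
  [[0,0,36],0],
  [[0,0,26],0],
  [[0,0,6],0],
])

```text
clock: 17.37
position: [427.1, 3.6, 0.8]
tool_rot: [-0.003, 0.003, 1.0, 0.007]
wrist_force: [-1.6, 0.3, -0.5]
grip_width: 1.003
gripper_force: 0.0
```

Request:
move_arm([
  [[0,0,0],0],
  [[0,0,0],0],
  [[0,0,0],0],
  [[0,0,0],0],
  [[0,0,0],0],
], fingers=0, grip_force=35)

```text
clock: 17.78
position: [430.1, 3.8, 5.5]
tool_rot: [0.001, 0.002, 1.0, 0.006]
wrist_force: [-1.1, -1.6, 10.6]
grip_width: 0.673
gripper_force: 38.4
```

Request:
move_arm([
  [[0,0,0],0],
  [[0,0,-10],0],
  [[0,0,-35],0],
  [[0,0,-35],0],
  [[0,0,-35],0],
])

```text
clock: 18.2
position: [428.4, 2.7, 121.4]
tool_rot: [-0.0, 0.002, 1.0, 0.007]
wrist_force: [2.1, 0.0, -2.0]
grip_width: 0.677
gripper_force: 38.5
```

Request:
move_arm([
  [[0,0,0],0],
  [[0,0,0],0],
])

```text
clock: 18.37
position: [430.1, 2.4, 121.2]
tool_rot: [0.002, 0.002, 1.0, 0.006]
wrist_force: [0.4, 0.0, -2.2]
grip_width: 0.674
gripper_force: 38.5
```

```bash
python3 g.py 420 -316 130 420 -316 18; python3 - <<'E'
from h import *
c=arm.camera("wrist"); cv2.imwrite("pics/w7.png",c["image"][:,:,::-1])
print(np.round(arm.sense()["wrist_force"],1))
E
```

```text
[ 420. -316.  130.] tool shift [   8.8 -318.3  -12.9]
[ 420. -316.   18.] tool shift [  0.5  -1.4 112. ]
[ 0.6 -0.6 -1.8]
```

View pics/w7.png

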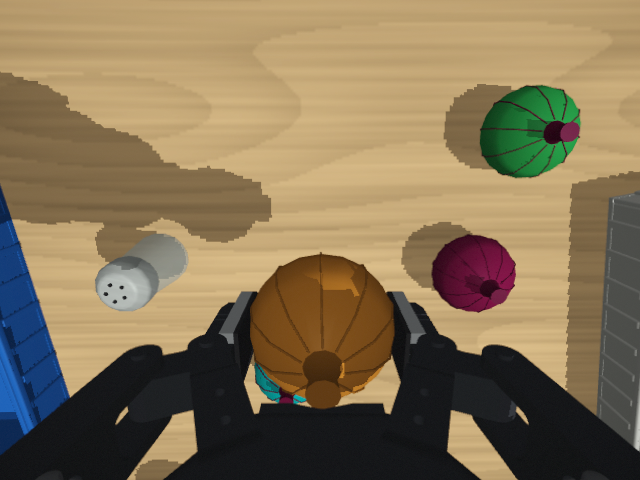

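The onion is held with its neck up. Carrying it to the near end of the blue box; its underside is about 115 mm up, well clear of the salt shaker.

Request:
move_arm([
  [[1,-40,-2],0],
  [[1,-40,-2],0],
  [[1,-40,-2],0],
  [[1,-40,-2],0],
  [[1,-40,-2],0],
])

```text
clock: 18.83
position: [421.9, -198.9, 125.3]
tool_rot: [-0.001, 0.002, 1.0, 0.007]
wrist_force: [1.2, 0.7, -1.4]
grip_width: 0.674
gripper_force: 38.6
```

Request:
move_arm([
  [[1,-40,-1],0],
  [[1,-40,-1],0],
  [[2,-38,-1],0],
  [[0,0,0],0],
  [[0,0,0],0],
])

```text
clock: 19.25
position: [417.7, -316.6, 126.1]
tool_rot: [-0.001, 0.003, 1.0, 0.008]
wrist_force: [-1.3, 1.2, -3.3]
grip_width: 0.673
gripper_force: 38.6
```

```bash
python3 g.py 420 -316 14
```

```text
[ 420. -316.   14.] tool shift [ -2.6  -1.1 112.1]
```

Request:
move_arm([
  [[-1,-1,36],0],
  [[0,0,36],0],
  [[0,0,30],0],
  [[0,0,10],0],
  [[0,0,0],0],
])

```text
clock: 19.67
position: [417.8, -311.9, 12.7]
tool_rot: [-0.002, 0.001, 1.0, 0.009]
wrist_force: [-0.3, -0.6, -1.4]
grip_width: 0.675
gripper_force: 38.6
```

Request:
move_arm([
  [[0,0,0],0],
  [[0,0,0],0],
  [[0,0,0],0],
])

```text
clock: 19.92
position: [420.0, -315.1, 16.8]
tool_rot: [0.0, 0.002, 1.0, 0.006]
wrist_force: [-0.3, -0.1, -1.5]
grip_width: 0.671
gripper_force: 38.6
```

Request:
move_arm([
  [[0,0,1],0],
  [[0,0,0],0],
  [[0,0,0],0],
])

```text
clock: 20.17
position: [419.6, -315.0, 15.0]
tool_rot: [-0.0, 0.002, 1.0, 0.007]
wrist_force: [0.6, 0.0, -1.5]
grip_width: 0.675
gripper_force: 38.6
```

Request:
move_arm([
  [[0,0,1],0],
  [[0,0,0],0],
  [[0,0,0],0],
])

```text
clock: 20.42
position: [419.4, -314.9, 13.7]
tool_rot: [-0.0, 0.002, 1.0, 0.007]
wrist_force: [1.8, -0.0, -1.5]
grip_width: 0.675
gripper_force: 38.6
```

Grasped at 5.5, so contact should come at about 9.5.

Request:
move_arm([
  [[0,0,3],0],
  [[0,0,0],0],
  [[0,0,0],0],
])

```text
clock: 20.67
position: [419.4, -314.7, 10.4]
tool_rot: [-0.0, 0.002, 1.0, 0.007]
wrist_force: [-0.4, -0.0, -0.5]
grip_width: 0.674
gripper_force: 38.6
```

Request:
move_arm([
  [[0,0,1],0],
  [[0,0,0],0],
  [[0,0,0],0],
])

```text
clock: 20.92
position: [419.5, -314.8, 9.7]
tool_rot: [-0.0, 0.002, 1.0, 0.007]
wrist_force: [0.3, 0.0, -1.6]
grip_width: 0.676
gripper_force: 38.6
```

Request:
move_arm([
  [[0,0,0.7],0],
  [[0,0,0],0],
  [[0,0,0],0],
])

```text
clock: 21.17
position: [419.6, -314.8, 9.5]
tool_rot: [-0.0, 0.002, 1.0, 0.007]
wrist_force: [-2.2, 1.8, 9.8]
grip_width: 0.671
gripper_force: 39.4
```

Request:
move_arm([
  [[0,0,0],0],
  [[0,0,0],0],
  [[0,0,0],0],
  [[0,0,0],0],
  [[0,0,0],0],
], fingers=0.93)

```text
clock: 21.58
position: [419.5, -314.8, 8.9]
tool_rot: [-0.0, 0.002, 1.0, 0.007]
wrist_force: [-0.6, 0.1, 0.8]
grip_width: 0.932
gripper_force: 0.0
```

Request:
move_arm([
  [[0,0,-25],0],
  [[0,0,-35],0],
  [[0,0,-40],0],
  [[0,0,-30],0],
  [[0,0,0],0],
])

```text
clock: 22.0
position: [421.3, -318.4, 144.5]
tool_rot: [0.002, 0.002, 1.0, 0.004]
wrist_force: [0.9, -0.3, 0.1]
grip_width: 0.927
gripper_force: 0.0
```

```bash
python3 - <<'E'
from h import *
c=arm.camera("wrist"); cv2.imwrite("pics/w8.png",c["image"][:,:,::-1])
E
```

Request:
move_arm([
  [[-3,39,0],0],
  [[-3,39,0],0],
  [[-3,39,0],0],
  [[-3,39,0],0],
  [[-3,39,0],0],
], fingers=1)

```text
clock: 22.47
position: [434.5, -119.8, 140.6]
tool_rot: [-0.001, 0.002, 1.0, 0.007]
wrist_force: [1.8, 0.1, -0.9]
grip_width: 1.003
gripper_force: 0.0
```

Request:
move_arm([
  [[-3,39,0],0],
  [[-3,39,0],0],
  [[-3,39,0],0],
  [[-3,39,0],0],
  [[-3,39,0],0],
])

```text
clock: 22.88
position: [450.3, 75.2, 143.4]
tool_rot: [-0.001, 0.002, 1.0, 0.007]
wrist_force: [1.6, 0.6, 0.4]
grip_width: 0.998
gripper_force: 0.0
```

Request:
move_arm([
  [[-5,39,0],0],
  [[0,4,0],0],
  [[0,0,0],0],
  [[0,0,0],0],
  [[0,0,0],0],
])

```text
clock: 23.3
position: [456.0, 115.2, 144.4]
tool_rot: [-0.001, 0.003, 1.0, 0.007]
wrist_force: [0.6, -0.3, 0.0]
grip_width: 1.003
gripper_force: 0.0
```

```bash
python3 g.py 455.5 117.5 4; python3 - <<'E'
from h import *
c=arm.camera("wrist"); cv2.imwrite("pics/w9.png",c["image"][:,:,::-1])
print(proj(c,[[455.5,117.5,26],[508,326,45]]).round(1))
h=hsv(c); m=(h[...,0]>155)&(h[...,0]<176)&(h[...,1]>150)&(h[...,2]>30)
k=big(m); print(cv2.minEnclosingCircle(k), cv2.boundingRect(k)); 
T=arm.camera("top"); S=arm.camera("scene")
cv2.imwrite("pics/chk.png",np.hstack([T["image"][190:390,400:600],S["image"][110:310,160:360]])[:,:,::-1])
E
```

```text
[455.5 117.5   4. ] tool shift [  0.3   0.4 140.4]
[[323.  235.9]
 [584.5 303.7]]
((324.7027282714844, 233.86712646484375), 36.465694427490234) (289, 198, 72, 73)
```

View pics/chk.png

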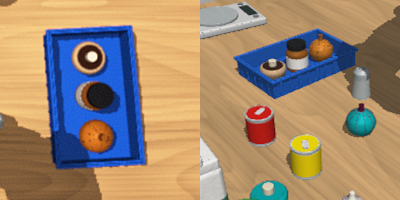

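All three things stand upright side by side in the blue box. Next, the red onion.

Request:
move_arm([
  [[1,1,36],0],
  [[0,0,36],0],
  [[0,0,36],0],
  [[0,0,26],0],
  [[0,0,6],0],
])

```text
clock: 23.87
position: [453.0, 118.2, 1.7]
tool_rot: [-0.003, 0.003, 1.0, 0.007]
wrist_force: [-1.5, -0.2, -0.7]
grip_width: 1.0
gripper_force: 0.0
```

Request:
move_arm([
  [[0,0,0],0],
  [[0,0,0],0],
  [[0,0,0],0],
  [[0,0,0],0],
  [[0,0,0],0],
], fingers=0)

```text
clock: 24.28
position: [456.4, 119.0, 6.7]
tool_rot: [0.001, 0.002, 1.0, 0.007]
wrist_force: [-2.5, -1.5, 11.0]
grip_width: 0.676
gripper_force: 38.3
```

Request:
move_arm([
  [[0,0,0],0],
  [[0,0,-10],0],
  [[0,0,-35],0],
  [[0,0,-35],0],
  [[0,0,-35],0],
])

```text
clock: 24.7
position: [455.1, 117.5, 122.6]
tool_rot: [0.0, 0.002, 1.0, 0.007]
wrist_force: [1.0, -0.5, -1.3]
grip_width: 0.672
gripper_force: 38.3
```

Request:
move_arm([
  [[0,40,0],0],
  [[0,40,0],0],
  [[-1,40,0],0],
  [[-1,40,0],0],
  [[-1,39,0],0],
])

```text
clock: 25.12
position: [459.1, 318.8, 124.3]
tool_rot: [0.001, 0.002, 1.0, 0.007]
wrist_force: [1.4, -0.5, -1.0]
grip_width: 0.669
gripper_force: 38.3
```

Request:
move_arm([
  [[0,0,0],0],
  [[0,0,0],0],
  [[0,0,0],0],
])

```text
clock: 25.37
position: [459.0, 316.4, 123.4]
tool_rot: [0.0, 0.002, 1.0, 0.007]
wrist_force: [-0.5, -0.7, -0.5]
grip_width: 0.676
gripper_force: 38.3
```

```bash
python3 g.py 459 316.5 13; python3 - <<'E'
from h import *
c=arm.camera("wrist"); cv2.imwrite("pics/w10.png",c["image"][:,:,::-1])
E
```

```text
[459.  316.5  13. ] tool shift [  0.   -1.5 110.3]
```

View pics/w10.png

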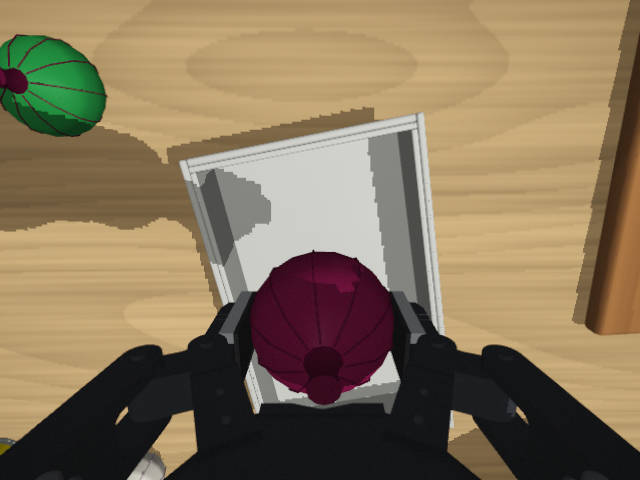

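The onion is upright and centred between the white box's side walls (near rim corners at (181,161) and (423,114)). Lowering.

Request:
move_arm([
  [[0,-1,36],0],
  [[0,0,36],0],
  [[0,0,28],0],
  [[0,0,10],0],
  [[0,0,0],0],
])

```text
clock: 25.83
position: [458.3, 315.4, 11.5]
tool_rot: [-0.001, 0.003, 1.0, 0.006]
wrist_force: [-0.3, -0.5, -1.0]
grip_width: 0.673
gripper_force: 39.2
```

Request:
move_arm([
  [[0,0,0],0],
  [[0,0,0],0],
  [[0,0,0],0],
])

```text
clock: 26.08
position: [459.7, 317.0, 13.8]
tool_rot: [0.0, 0.002, 1.0, 0.007]
wrist_force: [0.6, -0.1, -1.3]
grip_width: 0.676
gripper_force: 39.2
```

Request:
move_arm([
  [[0,0,1],0],
  [[0,0,0],0],
  [[0,0,0],0],
])

```text
clock: 26.33
position: [459.1, 317.1, 11.9]
tool_rot: [-0.0, 0.002, 1.0, 0.007]
wrist_force: [0.0, -0.2, -0.9]
grip_width: 0.669
gripper_force: 39.2
```

Request:
move_arm([
  [[0,0,1],0],
  [[0,0,0],0],
  [[0,0,0],0],
])

```text
clock: 26.58
position: [458.9, 317.1, 10.6]
tool_rot: [-0.0, 0.002, 1.0, 0.007]
wrist_force: [0.5, -0.2, -0.7]
grip_width: 0.677
gripper_force: 39.2
```

Request:
move_arm([
  [[0,0,0.7],0],
  [[0,0,0],0],
  [[0,0,0],0],
])

```text
clock: 26.83
position: [458.9, 317.1, 9.9]
tool_rot: [-0.0, 0.002, 1.0, 0.007]
wrist_force: [0.3, -0.6, -1.2]
grip_width: 0.677
gripper_force: 39.2
```

Request:
move_arm([
  [[0,0,0.7],0],
  [[0,0,0],0],
  [[0,0,0],0],
])

```text
clock: 27.08
position: [459.0, 317.1, 9.6]
tool_rot: [-0.0, 0.002, 1.0, 0.007]
wrist_force: [-2.2, -1.3, 6.6]
grip_width: 0.677
gripper_force: 39.7
```

Request:
move_arm([
  [[0,0,0.7],0],
  [[0,0,0],0],
  [[0,0,0],0],
])

```text
clock: 27.33
position: [459.1, 317.1, 9.5]
tool_rot: [0.0, 0.002, 1.0, 0.007]
wrist_force: [-5.1, -3.1, 18.8]
grip_width: 0.674
gripper_force: 40.6
```

Request:
move_arm([
  [[0,0,-1],0],
  [[0,0,0],0],
  [[0,0,0],0],
  [[0,0,0],0],
  [[0,0,0],0],
], fingers=0.93)

```text
clock: 27.75
position: [459.0, 317.1, 9.4]
tool_rot: [-0.0, 0.002, 1.0, 0.007]
wrist_force: [-0.4, -0.5, -0.6]
grip_width: 0.93
gripper_force: 0.0
```

Request:
move_arm([
  [[0,0,-25],0],
  [[0,0,-35],0],
  [[0,0,-40],0],
  [[0,0,-30],0],
  [[0,0,0],0],
])

```text
clock: 28.17
position: [461.3, 316.4, 145.2]
tool_rot: [0.003, 0.002, 1.0, 0.009]
wrist_force: [-0.1, 0.0, 0.5]
grip_width: 0.931
gripper_force: 0.0
```

Request:
move_arm([
  [[-23,-31,0],0],
  [[-23,-31,0],0],
  [[-23,-31,0],0],
  [[-23,-31,0],0],
  [[-23,-31,0],0],
], fingers=1)

```text
clock: 28.58
position: [574.2, 158.2, 137.0]
tool_rot: [-0.0, 0.002, 1.0, 0.007]
wrist_force: [-0.3, 1.1, -0.3]
grip_width: 1.0
gripper_force: 0.0
```

Request:
move_arm([
  [[-23,-31,0],0],
  [[-23,-31,0],0],
  [[-23,-31,0],0],
  [[-23,-31,0],0],
  [[-22,-31,0],0],
])

```text
clock: 29.0
position: [687.6, 2.6, 134.5]
tool_rot: [-0.001, 0.002, 1.0, 0.007]
wrist_force: [0.3, 0.4, 0.1]
grip_width: 0.999
gripper_force: 0.0
```

Request:
move_arm([
  [[0,0,0],0],
  [[0,0,0],0],
  [[0,0,0],0],
])

```text
clock: 29.25
position: [686.4, 4.6, 134.5]
tool_rot: [-0.001, 0.002, 1.0, 0.007]
wrist_force: [0.1, 0.6, -0.2]
grip_width: 0.996
gripper_force: 0.0
```

```bash
python3 g.py 688.5 3.5 8; python3 - <<'E'
from h import *
c=arm.camera("wrist"); cv2.imwrite("pics/w11.png",c["image"][:,:,::-1])
print(proj(c,[[688.5,3.5,61]]).round(1))
h=hsv(c); m=(h[...,0]>24)&(h[...,0]<34)&(h[...,1]>150)&(h[...,2]>150)
k=big(m); print(cv2.minEnclosingCircle(k), cv2.boundingRect(k)); 
E
```

```text
[688.5   3.5   8. ] tool shift [ -2.3  -2.8 126.4]
[[319.1 257.3]]
((318.958251953125, 255.80323791503906), 33.73496627807617) (286, 224, 67, 64)
```

View pics/w11.png

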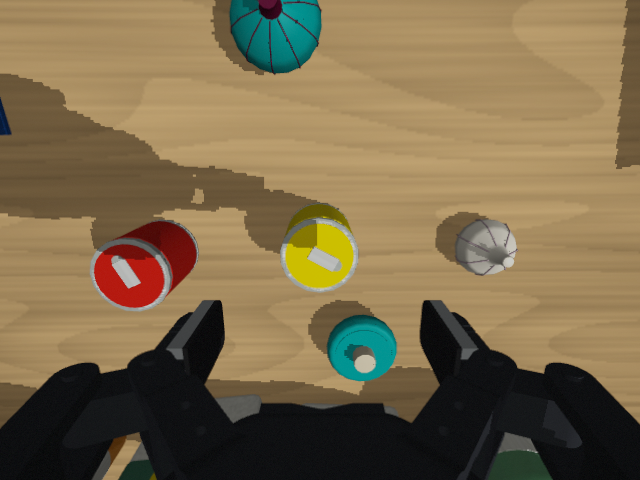

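The yellow lid is at (319,256), within 2 px of the prediction and centred between the open fingers. Both neighbours are clear of the fingers.

Request:
move_arm([
  [[-2,-3,36],0],
  [[0,0,36],0],
  [[0,0,30],0],
  [[0,0,18],0],
  [[0,0,6],0],
])

```text
clock: 29.72
position: [686.4, 4.7, 6.2]
tool_rot: [-0.002, 0.001, 1.0, 0.007]
wrist_force: [0.1, -1.1, -0.4]
grip_width: 0.997
gripper_force: 0.0
```

Request:
move_arm([
  [[0,0,0],0],
  [[0,0,0],0],
  [[0,0,0],0],
  [[0,0,0],0],
  [[0,0,0],0],
], fingers=0, grip_force=40)

```text
clock: 30.13
position: [689.7, 3.3, 11.2]
tool_rot: [0.001, 0.002, 1.0, 0.007]
wrist_force: [-2.5, 1.6, 7.8]
grip_width: 0.611
gripper_force: 42.1
```

Request:
move_arm([
  [[0,0,0],0],
  [[0,0,-10],0],
  [[0,0,-35],0],
  [[0,0,-35],0],
  [[0,0,-35],0],
])

```text
clock: 30.55
position: [688.5, 1.6, 126.7]
tool_rot: [-0.0, 0.002, 1.0, 0.007]
wrist_force: [0.9, 0.7, -1.9]
grip_width: 0.613
gripper_force: 42.7
```

Request:
move_arm([
  [[0,0,0],0],
  [[0,0,0],0],
])

```text
clock: 30.72
position: [690.0, 1.4, 127.3]
tool_rot: [0.002, 0.002, 1.0, 0.007]
wrist_force: [0.0, 0.0, -3.2]
grip_width: 0.61
gripper_force: 43.0
```

```bash
python3 g.py 557 335.5 125;python3 - <<'E'
from h import *
print(np.round(arm.sense()["wrist_force"],1))
E
```

```text
[557.  335.5 125. ] tool shift [134.4 333.5   6.1]
[ 0.   0.  -3.2]
```

Request:
move_arm([
  [[15,37,0],0],
  [[15,37,0],0],
  [[15,37,0],0],
  [[15,37,0],0],
  [[15,37,0],0],
])

```text
clock: 31.13
position: [613.0, 188.2, 126.0]
tool_rot: [-0.001, 0.002, 1.0, 0.007]
wrist_force: [1.4, 0.0, -2.7]
grip_width: 0.61
gripper_force: 42.9
```

Request:
move_arm([
  [[15,37,0],0],
  [[15,37,0],0],
  [[15,37,0],0],
  [[14,37,0],0],
  [[0,0,0],0],
])

```text
clock: 31.55
position: [552.7, 340.5, 128.1]
tool_rot: [-0.001, -0.001, 1.0, 0.007]
wrist_force: [-0.5, 0.1, -2.6]
grip_width: 0.616
gripper_force: 43.2
```

Request:
move_arm([
  [[0,0,0],0],
  [[0,0,0],0],
  [[0,0,0],0],
])

```text
clock: 31.8
position: [556.4, 334.0, 128.3]
tool_rot: [-0.001, 0.003, 1.0, 0.007]
wrist_force: [1.2, -0.1, -2.0]
grip_width: 0.61
gripper_force: 43.2
```

```bash
python3 g.py 557 335.5 18;python3 - <<'E'
from h import *
c=arm.camera("wrist"); cv2.imwrite("pics/w12.png",c["image"][:,:,::-1])
E
```

```text
[557.  335.5  18. ] tool shift [ -0.8   0.  110.3]
```

View pics/w12.png

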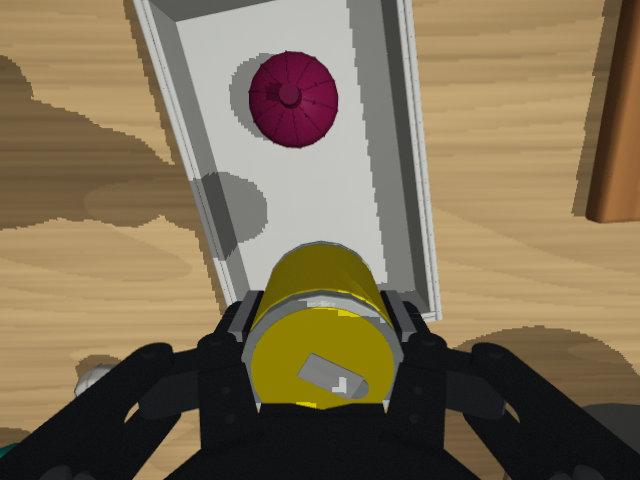

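The red onion stands upright in the white box at (293,98). The tin is held upright above the free end, so I lower it.

Request:
move_arm([
  [[0,1,36],0],
  [[0,0,36],0],
  [[0,0,26],0],
  [[0,0,8],0],
  [[0,0,2],0],
])

```text
clock: 32.27
position: [555.5, 336.2, 19.2]
tool_rot: [-0.002, 0.003, 1.0, 0.006]
wrist_force: [-0.2, 0.7, -2.1]
grip_width: 0.609
gripper_force: 43.2
```

Request:
move_arm([
  [[0,0,0],0],
  [[0,0,0],0],
  [[0,0,0],0],
])

```text
clock: 32.52
position: [557.1, 337.8, 22.5]
tool_rot: [0.001, 0.002, 1.0, 0.007]
wrist_force: [0.3, -0.4, -2.1]
grip_width: 0.614
gripper_force: 43.2
```

Request:
move_arm([
  [[0,0,1],0],
  [[0,0,0],0],
  [[0,0,0],0],
])

```text
clock: 32.77
position: [556.2, 337.7, 20.2]
tool_rot: [-0.0, 0.002, 1.0, 0.007]
wrist_force: [0.3, 0.3, -1.6]
grip_width: 0.613
gripper_force: 43.2
```

Request:
move_arm([
  [[0,0,1],0],
  [[0,0,0],0],
  [[0,0,0],0],
])

```text
clock: 33.02
position: [556.0, 337.6, 18.7]
tool_rot: [-0.0, 0.002, 1.0, 0.007]
wrist_force: [0.0, -0.7, -1.8]
grip_width: 0.612
gripper_force: 43.2
```

Request:
move_arm([
  [[0,0,2],0],
  [[0,0,0],0],
  [[0,0,0],0],
])

```text
clock: 33.27
position: [555.9, 337.6, 16.5]
tool_rot: [-0.0, 0.002, 1.0, 0.007]
wrist_force: [-0.3, 0.0, -2.7]
grip_width: 0.61
gripper_force: 43.2
```

Request:
move_arm([
  [[0,0,1],0],
  [[0,0,0],0],
  [[0,0,0],0],
])

```text
clock: 33.52
position: [556.0, 337.6, 15.7]
tool_rot: [-0.0, 0.002, 1.0, 0.007]
wrist_force: [0.1, 0.2, -0.4]
grip_width: 0.607
gripper_force: 43.2
```

Request:
move_arm([
  [[0,0,0.7],0],
  [[0,0,0],0],
  [[0,0,0],0],
])

```text
clock: 33.77
position: [556.2, 337.7, 15.2]
tool_rot: [-0.0, 0.002, 1.0, 0.007]
wrist_force: [-1.1, -0.7, 0.6]
grip_width: 0.61
gripper_force: 43.3
```

Request:
move_arm([
  [[0,0,0.7],0],
  [[0,0,0],0],
  [[0,0,0],0],
])

```text
clock: 34.02
position: [556.2, 337.7, 15.2]
tool_rot: [0.0, 0.002, 1.0, 0.007]
wrist_force: [-3.9, -1.5, 10.2]
grip_width: 0.607
gripper_force: 44.5
```

Request:
move_arm([
  [[0,0,0],0],
  [[0,0,0],0],
  [[0,0,0],0],
  [[0,0,0],0],
  [[0,0,0],0],
], fingers=0.9)

```text
clock: 34.43
position: [556.0, 337.6, 14.2]
tool_rot: [-0.0, 0.002, 1.0, 0.007]
wrist_force: [-0.5, -0.3, -0.2]
grip_width: 0.9
gripper_force: 0.0
```

Request:
move_arm([
  [[0,0,-25],0],
  [[0,0,-35],0],
  [[0,0,-40],0],
  [[0,0,-40],0],
  [[0,0,-30],0],
])

```text
clock: 34.85
position: [556.4, 335.4, 187.8]
tool_rot: [0.001, 0.002, 1.0, 0.007]
wrist_force: [0.1, 0.6, -0.5]
grip_width: 0.9
gripper_force: 0.0
```

Request:
move_arm([
  [[30,0,0],0],
  [[30,0,0],0],
  [[30,0,0],0],
  [[0,0,0],0],
  [[0,0,0],0],
])

```text
clock: 35.27
position: [465.1, 335.8, 185.0]
tool_rot: [-0.0, 0.001, 1.0, 0.007]
wrist_force: [0.7, 0.1, 0.3]
grip_width: 0.898
gripper_force: 0.0
```

```bash
python3 - <<'E'
from h import *
T=arm.camera("top");S=arm.camera("scene");W=arm.camera("wrist")
cv2.imwrite("pics/fin.png",np.vstack([np.hstack([T["image"][110:390,80:380],S["image"][110:390,380:640]]),np.hstack([T["image"][150:380,360:560],S["image"][130:360,180:480],np.zeros((230,60,3),np.uint8)])])[:,:,::-1])
E
```

```text
(no output)
```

View pics/fin.png

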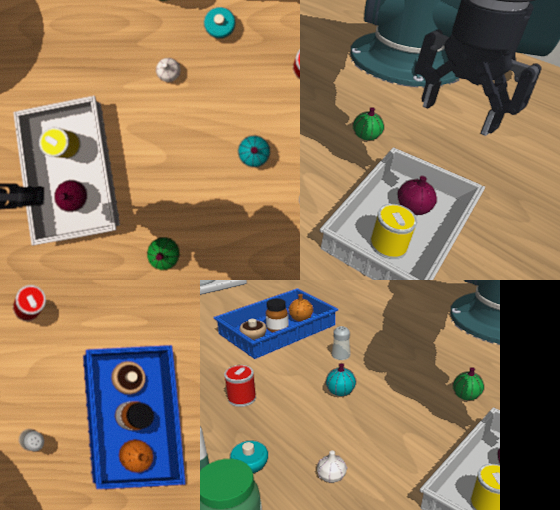

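Everything stands upright in its box, and the red tin, garlic and salt shaker have not moved.

```bash
python3 -c "
from bench import arm;print(arm.sign_off())"
```

```text
the job is handed in; nothing more can be done
None
```

The job is handed in at about 35 s of the 128 s, though no verdict came back: the last pictures show the mushroom, jar and brown onion upright in the blue box, the red onion and yellow tin upright in the white box, and the red tin, garlic and salt shaker where they stood.

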